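Bring the spare tape roll up to the dispensing place

ROBOT

A 6-joint arm with a two-finger parallel gripper is mounted at the origin on a cart in front of the work surface, level with it; the furniture and walls round the work are solid. World frame = base frame: x ahead of the robot, y to its left, z up, the work surface at z = 0. Lengths are in mm, angles in rad, forces in N, time in s.
With the tool pointing down it reaches from about 400 to 925 mm from the base axis. Payload 3.4 kg.
Tool frame: the origin (TCP) lies midway between the tips of the shut fingers; the grasp point (between the pads) lies 19 mm behind it (bot.grasp_offset is the distance from the TCP to the grasp point, in mm); z points along the fingers, y is the direction in which the jaws open and shut (so a half turn about z gives the same grasp; the last joint's range is limited). The gripper opens to 85 mm and grips with 20 to 120 N. Pads are 22 mm wide; open, the fingers measure 114 mm over their backs; the gripper's body (76 mm by 85 mm) begins 54 mm behind the grasp point. The pads swing forward as they close: fully open they stand 13 mm farther back than shut.
Start: joints at [1.216, 0.307, 1.506, -0, 1.328, -0.073], TCP at [159.37, 552.478, 231.305] pointing down, gripper open.
Joint ranges: [-3.12, 3.12], [-1.05, 2.28], [0.14, 2.33], [-1.42, 4.57], [0.1, 2.73], [-2.68, 2.68]. Speed limits (rad/s): [2.57, 2.57, 3.14, 3.14, 3.14, 3.14].

INTERFACE

Orientations are given as a unit quaternion [x, y, z, w].
In Python, from cell import telemetry, optics, bot gives the robot as it stands.
- The arm moves only by the tool apply_moves, never from a script. Its argument "moves" is text: rows parted by semicolons, each of 7 numbers parted by spaces: the shift along the tool's x, y, z scaled (see below), then the turn, a rotation vector about the tool's x, y, z scaled (see below), then the gripper's target within -1 to 1 (shut at 1, half-way at 0, fully open at -1). A call has exactly 8 rows; each row shifts and turns the commanded pose from where the row before left it, along the tool's axes as they then stand; what a row does not reach is not made up. The controller multiplies each number of a shift by 5 cm and each number of a turn by 90 degrees. A row lasts 1/10 s, in which the tool goes at most 50 mm and 8.59 degrees, less where a joint would pass 70% of its speed; a pose out of reach is approached as far as the arm can. A call with a number of a shift or a turn outside -1 to 1 is refused whole. A call with a gripper value outside its range is refused whole. The fingers move at their own pace and stop on an object; "newtons" is the grip in N (left out, the last holds). Time passes only in rows, so rows that do not move let the fingers close, or fill a call up. It gives the time, the measured TCP pose, the force and the opening at its end, in the units of the state.
- telemetry.observe(): the state, without advancing time (a new reading comes with each control period).
- optics.grab_frame(name): name is "scene" or "top" or "wrist"; returns (picture, depth): 420x560x3 uint8, red, green, blue; 420x560 float32, mm along the optical axis (not along the pixel's ray), 0 where there is no reading.
- optics.get_calibration(name): a dict with "camera_matrix" (3x3 intrinsics, pixels), "k1" (the pictures are not rectified: a ray, as slopes to the right and down, at radius r is drawn at 1 + k1 r^2 times it, then the intrinsics apply), "pose" (4x4, takes a point from camera to world coordinates). Camera axes: x right, y down, z forward; pixel columns grow to the right and rows downward; lengths in mm; the calibration is good to about 2 mm. A picture is of the moment at which its call begins: read the wrist's pose just before it. get_calibration takes no time and is no camera call; for the wrist camera it gives the pose at the moment of the call.
- bot.close_job(): hands the job in, once; it reports no verdict.
The state is a dict: "time_s": time; "joints": joint angles; "qd": joint speeds; "joint_efforts": joint torques, N m; "tcp_pos": TCP position; "tool_rot": TCP orientation; "wrist_force": force on the tool from outside, world axes, zero at the start; "torque": the same for the moment, N m; "width": finger opening in mm.
Only numpy, scipy, OpenCV 4.12 (cv2) and the standard library are available. Lean on these libraries where they do the work, as an engineer would, in place of code of your own. Each camera call takes 0.05 s, during which the arm holds its last target.

TASK

The spare roll of autoclave tape stands on edge at the low end of the dispenser's sloped gutter. Without picking it up, push it gently up the gutter with closed fingertips, over the orange spring catch in the floor and on to the black end roller, so that the catch springs up behind it and it cannot roll back. Then push the drag arm, which is swung back at the high end, forward over the top so that its roller comes down and rests on the tape; leave the other things on the bench where they are.

Things in the scene. Friction and masses are not known exactly. Their poses are not given: they have to be found in the camera images.
- dispenser: The tape dispenser: a grey base plate 315 x 100 mm with a white sheet-metal gutter on it, fixed to the bench. Origin: centre of the underside of the base, on the bench. x runs horizontally along the gutter from its low end to its high end, z up. Its place and yaw on the bench change.
- gutter: The white gutter of the dispenser, sloped 8 degrees, 272 mm long, 28 mm wide inside, walls 32 mm high. Origin: low end of the floor on its centre line (dispenser frame: x -130, z 26 mm). x runs up the slope along the floor, y across, z square to the floor. A toe lip 8 mm high at x 0 holds the waiting roll; beyond x 275 there is nothing. The roll's place: centre at x 179 to 187, z 50 mm.
- end_roller (a point): Axis of the fixed black end roller (20 mm diameter) across the gutter, at x 247, z 50 mm of the gutter. It stops the roll when the roll's centre is at x 187 mm.
- tape_roll: The spare roll of autoclave tape, beige with a red core, loose, about 0.2 kg, on edge in the gutter against the toe lip (its centre at x 28, z 50 mm of the gutter). 100 mm diameter, 24 mm wide, standing about 70 mm out of the walls. Origin: centre of one flat face; z is the axis of the roll. It rolls freely, and rolls back down if let go before it is past the catch.
- roll_center (a point): Centre of the spare tape roll (on its axis, half-way through its width).
- catch (a joint): The spring catch, an orange tongue 12 mm wide in the gutter floor from x 110 to 150 mm, hinged at its low end. 0 rad: up, its high end 9 mm proud of the floor; 0.21: pressed flush. The roll presses it down (1 to 2 N) as it passes, and it springs up by itself behind the roll once the roll's centre is at x 179 mm, and holds it there.
- catch_edge (a point): Upper edge of the high end of the spring catch, on the gutter's centre line.
- drag_arm (a joint): The drag arm, a steel fork 24 mm wide with a black roller (16 mm diameter, 24 mm wide) at its free end. 0 rad: it points to the low end, its roller on a roll in its place; grows as it swings up and back: 1.71 upright, 2.15 rear limit. Starts at 1.85 to 2.1. It stays where left within 0.35 rad of upright and sinks slowly onto the tape by itself below 1.1. Needs under 3 N at the roller.
- hinge_pin (a point): Hinge pin of the drag arm, across the gutter at x 262, z 108 mm of the gutter, between two white posts (34 mm wide over both, 20 mm long, rounded, reaching to z 130 mm). The arm turns about it in the gutter's xz plane.
- drag_roller (a point): Centre of the black roller at the free end of the drag arm, 77 mm from the hinge pin.
- green_tape: A roll of tape with a green core, 92 mm diameter, 24 mm high, lying flat, loose; to be left alone. Origin: centre of its underside.
- stain_bottle: A brown bottle with a black cap, 52 mm diameter, 116 mm high, loose; to be left alone. Origin: centre of its underside.
- timer: A white bench timer, 60 x 68 x 19 mm, loose; to be left alone. Origin: centre of its underside.
- swab_box: A white box of wipes, 54 x 67 x 60 mm, loose; to be left alone. Origin: centre of its underside.
- marker: A black marker, 138 x 29 x 13 mm, lying, loose; to be left alone. Origin: centre of its underside.
There are look-alikes about, which are no part of the job. Leave any turquoise look-alike of the tape_roll alone.

How it is judged (in metres and radians):
On the way, in this order (a step that is already met when the one before it is completed fails the run):
1. the roll is past the catch, in its place at the end roller, the catch is up behind it and the drag arm still up (x of roll_center in the frame of gutter between 0.1735 and 0.192 m and z of roll_center in the frame of gutter between 0.045 and 0.056 m and y of roll_center in the frame of gutter between -0.006 and 0.006 m and value of joint catch below 0.06 rad and value of joint drag_arm above 0.8 rad), for 0.2 s.
2. the drag arm's roller rests on the tape (value of joint drag_arm between -0.15 and 0.15 rad and contact force between drag_arm and tape_roll above 0.05 N), for 0.2 s.
At the end, for the whole second after the job is handed in: The roll stands on edge in the gutter between the raised catch and the end roller (centre 173 to 192 mm up the gutter, on the floor, within 6 mm of its middle, at rest), the catch is up (below 0.06 rad), and the drag arm's roller rests on the tape (contact above 0.05 N, arm within 0.15 rad of zero) (all of step 2 and x of roll_center in the frame of gutter between 0.1735 and 0.192 m and z of roll_center in the frame of gutter between 0.045 and 0.056 m and y of roll_center in the frame of gutter between -0.006 and 0.006 m and value of joint catch below 0.06 rad and linear speed of tape_roll below 0.01 m/s and angle between the z axis of tape_roll and the y axis of gutter, either way round below 0.17 rad); the robot touches nothing.
It fails at once if the roll is lifted: its centre more than 20 mm higher above the gutter floor than when it stands (z of roll_center in the frame of gutter above 0.07 m).
It fails at once if the roll is squeezed or rammed: more than 25 N between the fingers and it (contact force between the fingers and tape_roll above 25 N).
It fails at once if the green-cored tape, brown bottle, timer, wipes or marker is moved more than 30 mm (distance of any of green_tape, stain_bottle, timer, swab_box, marker from where it was at the start of the episode above 0.03 m).
It also fails if it takes over 45 s, if anything falls off the work surface, if the arm or the gripper's body presses on something with over 40 N, if the wrist force passes 120 N, or if a joint passes its speed limit or range.

## Working session

There is one attempt and no reset: what is moved stays moved. The work goes in short steps, Python scripts to look and compute and a tool call to move; the robot and the scene stay as the last step left them, time stands still between calls to the robot, and variables do not carry over. Pictures are saved under pics/ and viewed, and the job is handed in when it is done.

Besides the shell and the picture viewer there is one more tool, called after ">>>" as name(argument=value, ...) on one line, values as JSON. apply_moves: Moves the arm, as the interface text tells. Its arguments: {"type":"object","properties":{"moves":{"type":"string"},"newtons":{"type":"number"}},"required":["moves"]}

```bash
ls; mkdir -p pics; python3 - <<'E'
from cell import telemetry, optics, bot
import cv2
print(telemetry.observe())
for n in ["scene","top"]:
    im,d=optics.grab_frame(n); cv2.imwrite(f"pics/{n}0.png",cv2.cvtColor(im,cv2.COLOR_RGB2BGR))
    import numpy as np; np.save(f"{n}0.npy",d); c=optics.get_calibration(n); print(c)
E
```

```text
pics
{'time_s': 0.0, 'joints': array([ 1.21651701e+00,  3.07578144e-01,  1.50767809e+00,  4.74389111e-06,
        1.32837987e+00, -7.35111299e-02]), 'qd': array([-8.26910854e-04,  4.19636618e-04, -5.87049584e-05,  8.27648651e-04,
       -9.03065678e-04,  1.46228003e-03]), 'joint_efforts': array([-3.32020041e-03, -4.57541263e+01, -2.51916236e+01, -9.02356132e-04,
        1.34355089e-02, -9.83176250e-06]), 'tcp_pos': array([159.11583685, 551.82450031, 230.37630722]), 'tool_rot': array([ 1.39923932e-01,  9.90161729e-01, -9.97955747e-04, -2.19129673e-04]), 'wrist_force': array([-0.59315272, -0.5257372 ,  0.44926585]), 'torque': array([-0.03000972,  0.02363306,  0.01738039]), 'width': 85.04455312385387}
{'camera_matrix': array([[529.80813334,   0.        , 281.83243697],
       [  0.        , 529.80813334, 208.36009373],
       [  0.        ,   0.        ,   1.        ]]), 'k1': -0.1868321928055526, 'pose': array([[ 6.52735571e-01, -5.50684760e-01,  5.20271631e-01,
        -2.38076825e+02],
       [-7.57570701e-01, -4.70121614e-01,  4.52849092e-01,
        -7.87234896e+02],
       [-4.78615430e-03, -6.89733255e-01, -7.24047740e-01,
         1.18591334e+03],
       [ 0.00000000e+00,  0.00000000e+00,  0.00000000e+00,
         1.00000000e+00]])}
{'camera_matrix': array([[382.25516661,   0.        , 278.3362877 ],
       [  0.        , 382.25516661, 211.36723066],
       [  0.        ,   0.        ,   1.        ]]), 'k1': -0.0026245784365645165, 'pose': array([[-2.35663159e-02, -9.94065853e-01,  1.06196559e-01,
         4.33644500e+02],
       [-9.99649393e-01,  2.21486144e-02, -1.45096247e-02,
        -1.31471417e+02],
       [ 1.20714159e-02, -1.06501264e-01, -9.94239288e-01,
         1.36742941e+03],
       [ 0.00000000e+00,  0.00000000e+00,  0.00000000e+00,
         1.00000000e+00]])}
```

View pics/scene0.png

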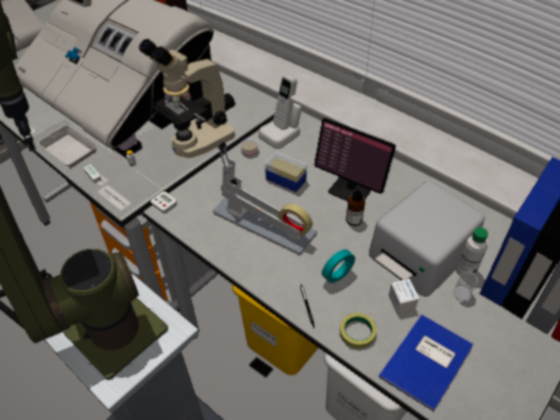

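View pics/top0.png

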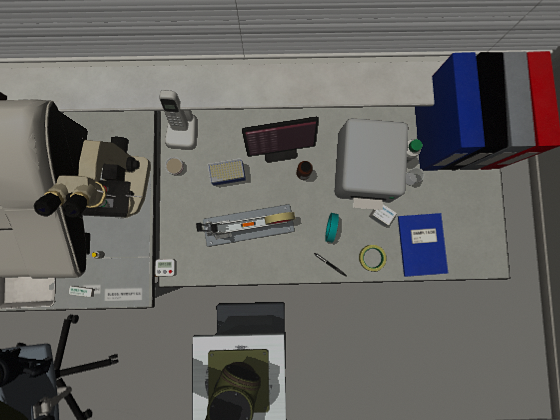

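The beige roll with the red core is at scene (295,217) and top (280,217), standing in the gutter. The turquoise look-alike is at scene (339,265) and top (333,228), and the green-cored roll lies flat at scene (358,330). The beige one is the target. Next I'll zoom in and measure.

```bash
cat > h.py <<'E'
import numpy as np, cv2
from cell import telemetry, optics, bot
def undist(c,uv):
    K=c["camera_matrix"]; uv=np.atleast_2d(np.asarray(uv,float))
    return cv2.undistortPoints(uv[:,None,:],K,np.array([c["k1"],0,0,0]))[:,0]
def proj(c,P):
    P=np.atleast_2d(P); T=np.linalg.inv(c["pose"])
    q=P@T[:3,:3].T+T[:3,3]
    s=q[:,:2]/q[:,2:]; r2=(s**2).sum(1,keepdims=True); s=s*(1+c["k1"]*r2)
    K=c["camera_matrix"]; return s*[K[0,0],K[1,1]]+[K[0,2],K[1,2]]
def cloud(c,d,box):
    u0,v0,u1,v1=box
    vv,uu=np.mgrid[v0:v1,u0:u1]; uv=np.c_[uu.ravel(),vv.ravel()]
    z=d[v0:v1,u0:u1].ravel(); s=undist(c,uv); ok=z>0
    P=np.c_[s*z[:,None],z]; W=P@c["pose"][:3,:3].T+c["pose"][:3,3]
    return W[ok],uv[ok]
E
python3 - <<'E'
from h import *
for n,b in [("scene",(205,130,355,290)),("top",(190,195,345,255))]:
    im=cv2.imread(f"pics/{n}0.png"); d=np.load(f"{n}0.npy")
    x0,y0,x1,y1=b; f=5
    cv2.imwrite(f"pics/{n}0c.png",cv2.resize(im[y0:y1,x0:x1],None,fx=f if n=="top" else 3.7,fy=f if n=="top" else 3.7,interpolation=cv2.INTER_CUBIC))
c=optics.get_calibration("top"); d=np.load("top0.npy")
W,uv=cloud(c,d,(190,195,345,255))
for lo,hi in [(-10,5),(5,14),(14,22),(22,60),(60,90),(90,110),(110,140),(140,170),(170,260)]:
    m=(W[:,2]>lo)&(W[:,2]<hi); 
    if m.sum(): print(lo,hi,m.sum(),W[m].mean(0),W[m].min(0),W[m].max(0))
E
```

```text
-10 5 6032 [ 5.33719511e+02 -1.25246967e+02  9.80554523e-02] [ 421.77276871 -390.7541714    -9.8525505 ] [646.24685832 166.78534616   4.99853146]
5 14 1240 [530.66177935 -77.87985627   9.94318152] [ 423.22890586 -386.71651457    5.0046715 ] [644.63464441 164.36937165  13.99360284]
14 22 658 [529.56694764 -57.49960293  16.20916028] [ 464.45191175 -371.8407588    14.00065808] [631.96162205 112.86749204  21.93116039]
22 60 467 [533.45674275 -67.25336961  46.87146662] [ 464.12033781 -384.79165593   22.00744872] [629.37168666  77.83906779  59.99874043]
60 90 286 [ 526.39765323 -143.37357199   75.58013503] [ 463.94423767 -375.25493625   60.04141409] [625.53563835  93.90712761  89.62838665]
90 110 194 [ 521.64457107 -254.25409102   98.45416939] [ 483.10650086 -349.73215577   90.2118323 ] [566.08441722  90.47021179 109.85388778]
110 140 258 [538.71963083 -89.02713475 123.01831551] [ 497.37100337 -191.42168088  110.41812706] [564.9269217   79.13054758 139.52030503]
140 170 6 [520.84819295  67.52468411 161.12931218] [499.54692122  63.9943467  144.69810782] [530.8375457   72.59512551 169.69252252]
170 260 120 [513.60411863  76.55812224 211.88077062] [495.04306577  55.6646662  170.34649617] [535.98896565  95.26837244 256.92143452]
```

View pics/scene0c.png

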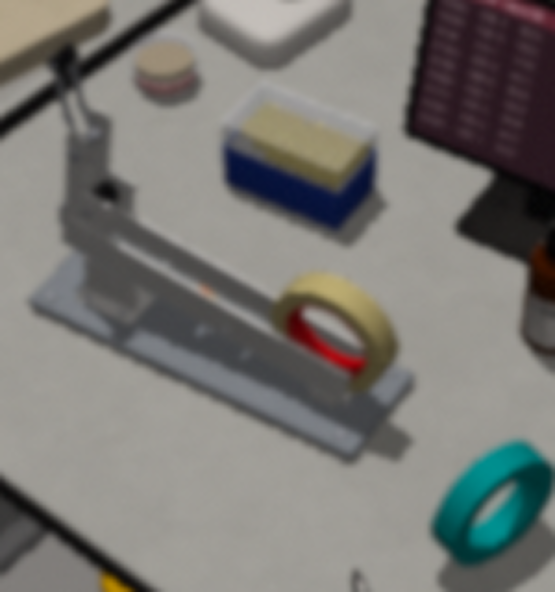

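View pics/top0c.png

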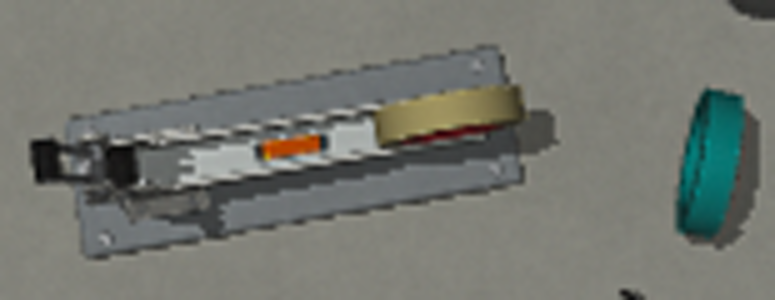

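```bash
python3 - <<'E'
from h import *
c=optics.get_calibration("top"); d=np.load("top0.npy")
for b in [(212,236,222,243),(270,228,290,230),(240,209,255,211)]:
    W,_=cloud(c,d,b); print("base z",np.median(W[:,2]))
px=np.array([(523,182),(500,45),(68,118),(90,257)])/5+[190,195]-0.4
s=undist(c,px); P=[]
for a in s:
    r=c["pose"][:3,:3]@np.r_[a,1]; o=c["pose"][:3,3]; t=(16-o[2])/r[2]; P.append(o+t*r)
P=np.array(P); print(P.round(1)); print([np.linalg.norm(P[i]-P[(i+1)%4]).round(1) for i in range(4)])
ctr=P.mean(0); ux=(P[3]+P[2]-P[0]-P[1]); yaw=np.arctan2(ux[1],ux[0]); print("ctr",ctr,"yaw",yaw,np.degrees(yaw))
# roll from depth: points above walls
W,uv=cloud(c,d,(262,208,297,226)); 
T=np.array([np.cos(yaw),np.sin(yaw)]); N=np.array([-T[1],T[0]])
X=(W[:,:2]-ctr[:2])@T; Y=(W[:,:2]-ctr[:2])@N; m=(W[:,2]>95)
print("roll top: x",X[m].min(),X[m].max(),X[m].mean(),"y",Y[m].min(),Y[m].max(),Y[m].mean(),"z",W[m,2].max())
# circle fit
from scipy.optimize import least_squares
f=least_squares(lambda p:np.hypot(X[m]-p[0],W[m,2]-p[1])-50,[-100,80],loss="soft_l1"); print(f.x)
E
```

```text
base z 14.402799387839423
base z 14.419330555356964
base z 0.3313504911949394
[[ 506.9 -205.7   16. ]
 [ 604.9 -192.    16. ]
 [ 559.6  115.4   16. ]
 [ 461.2  100.2   16. ]]
[np.float64(99.0), np.float64(310.7), np.float64(99.6), np.float64(309.3)]
ctr [533.14773914 -45.50915106  16.        ] yaw 1.7182371387974018 98.44773625572536
roll top: x -154.85866541561245 -59.37395105991741 -106.71237023940544 y -11.540885496972184 13.103472990240252 1.2167683948449044 z 134.19103597172852
[-107.87212838   79.86544392]
```

```bash
python3 - <<'E'
from h import *
from scipy.spatial.transform import Rotation as R
s=telemetry.observe(); c=optics.get_calibration("wrist"); r=R.from_quat(s["tool_rot"]).as_matrix()
print(r.round(3)); print("cam in tool",r.T@(c["pose"][:3,3]-s["tcp_pos"]), (r.T@c["pose"][:3,:3]).round(2)); print(c["camera_matrix"],c["k1"])
im,d=optics.grab_frame("wrist"); cv2.imwrite("pics/w0.png",im[:,:,::-1]); np.save("w0.npy",d)
# predicted overlay
ctr=np.array([533.1,-45.5]); yaw=1.7182
ux=np.array([np.cos(yaw),np.sin(yaw),0]); uy=np.array([-ux[1],ux[0],0]); a=np.radians(8)
def D(p): p=np.atleast_2d(p); return np.r_[ctr,0]+p[:,:1]*ux+p[:,1:2]*uy+p[:,2:]*[0,0,1]
def G(p):
    p=np.atleast_2d(p); return D(np.c_[-130+p[:,0]*np.cos(a)-p[:,2]*np.sin(a),p[:,1],26+p[:,0]*np.sin(a)+p[:,2]*np.cos(a)])
t=np.linspace(0,2*np.pi,60)
for n,b in [("scene",(205,130,355,290)),("top",(190,195,345,255))]:
    im=cv2.imread(f"pics/{n}0.png"); cc=optics.get_calibration(n); f=5
    x0,y0,x1,y1=b; f=3.7 if n=="scene" else 5
    im=cv2.resize(im[y0:y1,x0:x1],None,fx=f,fy=f,interpolation=cv2.INTER_CUBIC)
    def L(P,col,cl=True):
        q=((proj(cc,P)-[x0,y0]+.5)*f).astype(np.int32); cv2.polylines(im,[q[:,None]],cl,col,1)
    L(D([(x,y,14.4) for x,y in [(-157.5,-50),(157.5,-50),(157.5,50),(-157.5,50)]]),(0,255,0))
    for y in(-12,12): L(G(np.c_[28+50*np.cos(t),0*t+y,50+50*np.sin(t)]),(255,0,255))
    for y in(-14,14): L(G([(0,y,32),(272,y,32)]),(255,255,0),False)
    L(G([(x,y,0 if x<120 else 9) for x,y in [(110,-6),(150,-6),(150,6),(110,6)]]),(0,0,255))
    for th in (1.85,2.1): L(G([(262,0,108),(262-77*np.cos(th),0,108+77*np.sin(th))]),(0,128,255),False)
    cv2.imwrite(f"pics/{n}0o.png",im)
E
```

```text
[[-0.961  0.277 -0.001]
 [ 0.277  0.961 -0.002]
 [ 0.    -0.002 -1.   ]]
cam in tool [  66.58359105    1.11997169 -142.39434751] [[ 0.   -0.96 -0.27]
 [ 1.    0.   -0.  ]
 [ 0.   -0.27  0.96]]
[[327.61140127   0.         277.13180944]
 [  0.         327.61140127 208.12087713]
 [  0.           0.           1.        ]] -0.03101358784686302
```

View pics/scene0o.png

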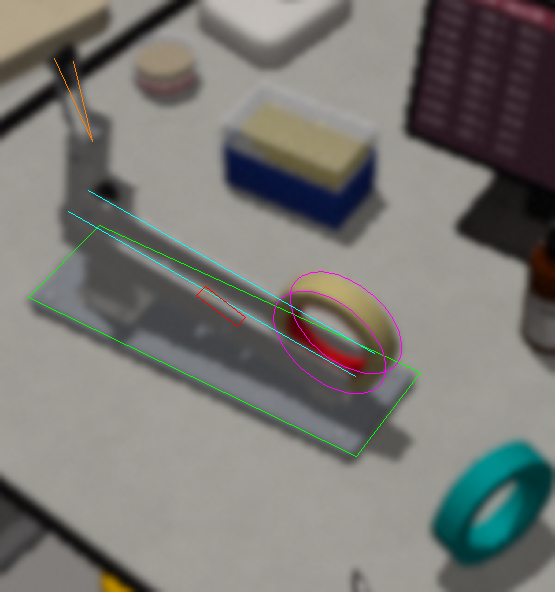

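View pics/top0o.png

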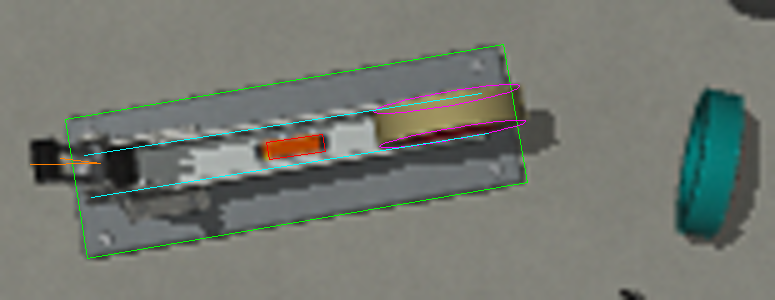

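View pics/w0.png

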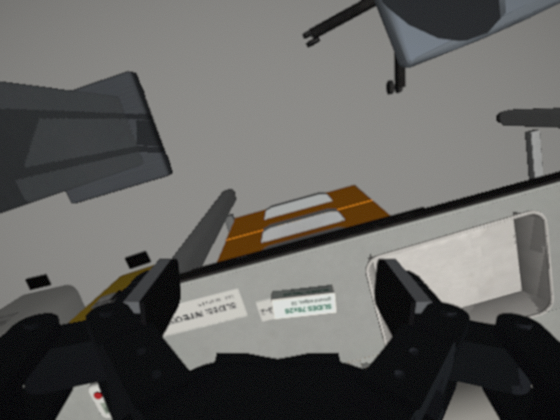

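The overlay matches the base, roll, catch and arm. The arm sits at about 2 rad, with its roller near top-crop pixel (45,160). I'll shut the fingers, turn tool x up the gutter and raise the tool, then travel over to the low end.

>>> apply_moves(moves="0 0 -0.3 0 0 0.0909 1;0 0 -0.3 0 0 0.0909 1;0 0 -0.3 0 0 0.0909 1;0 0 -0.3 0 0 0.0909 1;0 0 -0.3 0 0 0.0909 1;0 0 -0.2 0 0 0.0909 1;0 0 -0.2 0 0 0.0909 1;0 0 -0.2 0 0 0.0909 1", newtons=40)

```text
time_s: 0.95
tcp_pos: [159.3, 552.2, 336.4]
tool_rot: [0.655, 0.755, -0.0, 0.0]
wrist_force: [0.2, -0.1, -0.7]
width: 0.1
```

```bash
cat >> h.py <<'E'
from scipy.spatial.transform import Rotation as R
ctr=np.array([533.1,-45.5]); yaw=1.7182
ux=np.array([np.cos(yaw),np.sin(yaw),0]); uy=np.array([-ux[1],ux[0],0]); a=np.radians(8)
def D(p): p=np.atleast_2d(p); return np.r_[ctr,0]+p[:,:1]*ux+p[:,1:2]*uy+p[:,2:]*[0,0,1]
def G(p):
    p=np.atleast_2d(p); return D(np.c_[-130+p[:,0]*np.cos(a)-p[:,2]*np.sin(a),p[:,1],26+p[:,0]*np.sin(a)+p[:,2]*np.cos(a)])
def toD(w): w=np.atleast_2d(w)-np.r_[ctr,0]; return np.c_[w@ux,w@uy,w[:,2]]
def toG(w):
    d=toD(w); x=d[:,0]+130; z=d[:,2]-26
    return np.c_[x*np.cos(a)+z*np.sin(a),d[:,1],-x*np.sin(a)+z*np.cos(a)]
def st():
    s=telemetry.observe(); r=R.from_quat(s["tool_rot"]).as_matrix(); Q=np.stack([ux,-uy,[0,0,-1]],1)
    print("t",round(s["time_s"],2),"D",toD(s["tcp_pos"])[0].round(1),"G",toG(s["tcp_pos"])[0].round(1),"rotvec to ideal deg",np.degrees(R.from_matrix(r.T@Q).as_rotvec()).round(2),"F",s["wrist_force"].round(2),"w",round(s["width"],1))
    return s
E
python3 -c "
from h import *
st()"
```

```text
t 0.95 D [646.1 282.  336.4] G [811.8 282.  199.3] rotvec to ideal deg [-0.02  0.04 -0.32] F [ 0.15 -0.13 -0.68] w 0.1
```

>>> apply_moves(moves="-0.692 0.564 0 0 0 0 1;-0.692 0.564 0 0 0 0 1;-0.692 0.564 0 0 0 0 1;-0.692 0.564 0 0 0 0 1;-0.692 0.564 0 0 0 0 1;-0.692 0.564 0 0 0 0 1;-0.692 0.564 0 0 0 0 1;-0.692 0.564 0 0 0 0 1")

```text
time_s: 1.75
tcp_pos: [424.1, 310.3, 336.1]
tool_rot: [0.653, 0.757, -0.0, -0.0]
wrist_force: [0.8, 1.1, 0.0]
width: 0.2
```

>>> apply_moves(moves="-0.692 0.564 0 0 0 0 1;-0.692 0.564 0 0 0 0 1;-0.7 0 0 0 0 0 1;-0.7 0 0 0 0 0 1;-0.7 0 0 0 0 0 1;-0.7 0 0 0 0 0 1;-0.7 0 0 0 0 0 1;-0.7 0 0 0 0 0 1")

```text
time_s: 2.55
tcp_pos: [519.9, 42.6, 336.0]
tool_rot: [0.653, 0.757, -0.0, -0.0]
wrist_force: [0.9, 0.0, -0.3]
width: -0.4
```

>>> apply_moves(moves="-0.7 0 0 0 0 0 1;-0.7 0 0 0 0 0 1;-0.7 0 0 0 0 0 1;-0.7 0 0 0 0 0 1;-0.7 0 0 0 0 0 1;-0.7 0 0 0 0 0 1;-0.7 0 0 0 0 0 1;-0.7 0 0 0 0 0 1")

```text
time_s: 3.35
tcp_pos: [561.1, -234.2, 335.9]
tool_rot: [0.653, 0.757, -0.0, -0.0]
wrist_force: [0.5, 0.0, 0.6]
width: -0.1
```

```bash
python3 -c "
from h import *
st()
im,d=optics.grab_frame('wrist');cv2.imwrite('pics/w1.png',im[:,:,::-1])
im,d=optics.grab_frame('top');cv2.imwrite('pics/t1.png',im[:,:,::-1])
st()"
```

```text
t 3.35 D [-190.8   -0.   335.9] G [-17.1  -0.  315.3] rotvec to ideal deg [-0.04 -0.03  0.01] F [0.53 0.04 0.57] w -0.1
t 3.45 D [-193.9   -0.   335.1] G [-20.2  -0.  315. ] rotvec to ideal deg [-0.07  0.09 -0.23] F [ 0.42  0.35 -0.41] w -0.2
```

View pics/w1.png

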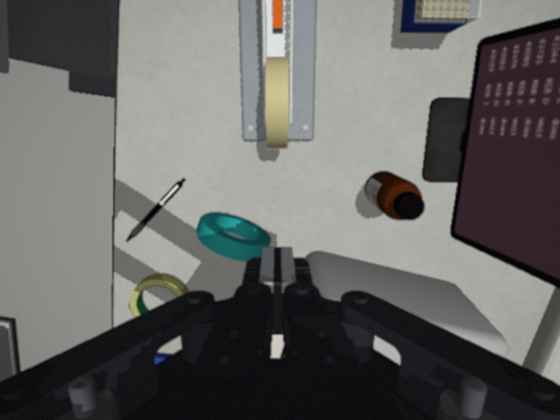

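View pics/t1.png

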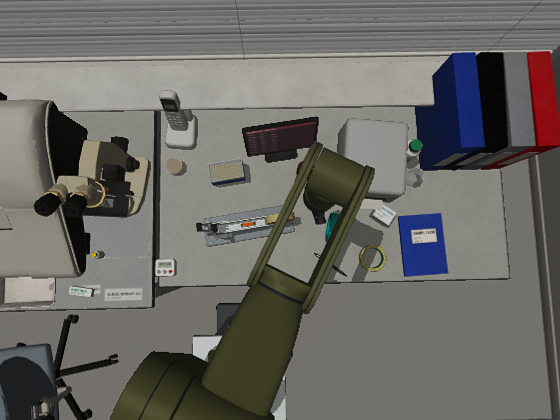

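The wrist view shows the fingertips at column 277, in line with the roll at column 277. I'll check clearance to the turquoise roll at (233,237) and the bottle at (395,195) before going down.

```bash
python3 - <<'E'
from h import *
c=optics.get_calibration("top"); d=np.load("top0.npy")
W,_=cloud(c,d,(260,100,420,270)); p=toD(W)
m=(p[:,2]>30)&(abs(p[:,0]+193)<110)&(abs(p[:,1])<140)
H,_,_=np.histogram2d(p[m][:,0],p[m][:,1],bins=1)
for x in range(-310,-80,20):
    print(x,[int(p[m&(abs(p[:,0]-x)<10)&(abs(p[:,1]-y)<10)][:,2].max(initial=0)) for y in range(-140,141,20)])
E
```

```text
-310 [0, 0, 0, 0, 0, 0, 0, 0, 81, 92, 0, 0, 0, 0, 0]
-290 [0, 0, 0, 0, 0, 0, 0, 0, 90, 103, 103, 103, 88, 0, 0]
-270 [0, 0, 0, 0, 0, 0, 0, 0, 0, 104, 106, 102, 94, 53, 0]
-250 [87, 0, 0, 0, 0, 0, 0, 0, 0, 0, 0, 92, 81, 0, 0]
-230 [114, 87, 0, 0, 0, 0, 0, 0, 0, 0, 0, 0, 0, 0, 0]
-210 [96, 85, 0, 0, 0, 0, 0, 0, 0, 0, 0, 0, 0, 0, 0]
-190 [0, 0, 0, 0, 0, 0, 0, 0, 0, 0, 0, 0, 0, 0, 0]
-170 [0, 0, 0, 0, 0, 0, 0, 0, 0, 0, 0, 0, 0, 0, 0]
-150 [0, 0, 0, 0, 0, 0, 114, 121, 108, 0, 0, 0, 0, 0, 0]
-130 [0, 0, 0, 0, 0, 0, 122, 130, 129, 0, 0, 0, 0, 0, 0]
-110 [0, 0, 0, 0, 0, 0, 130, 134, 132, 0, 0, 0, 0, 0, 0]
-90 [0, 0, 0, 0, 0, 0, 129, 132, 128, 0, 0, 0, 0, 0, 0]
```

>>> apply_moves(moves="0 0 0.8 0 0 0 1;0 0 0.9 0 0 0 1;0 0 0.9 0 0 0 1;0 0 0.8 0 0 0 1;0 0 0.7 0 0 0 1;0 0 0.6 0 0 0 1;0 0 0.4 0 0 0 1;0 0 0.2 0 0 0 1")

```text
time_s: 4.25
tcp_pos: [559.7, -231.3, 68.9]
tool_rot: [0.653, 0.757, -0.0, -0.002]
wrist_force: [-0.1, 0.4, 0.6]
width: 0.1
```

```bash
python3 -c "
from h import *
st()
im,d=optics.grab_frame('wrist');cv2.imwrite('pics/w2.png',im[:,:,::-1])
st()"
```

```text
t 4.25 D [-187.7    1.    68.9] G [-51.2   1.   50.5] rotvec to ideal deg [-0.21 -0.17  0.04] F [-0.08  0.35  0.62] w 0.1
t 4.3 D [-187.7    1.1   68.4] G [-51.3   1.1  50. ] rotvec to ideal deg [-0.24 -0.19  0.04] F [-0.4  -0.18  0.51] w 0.0
```

View pics/w2.png

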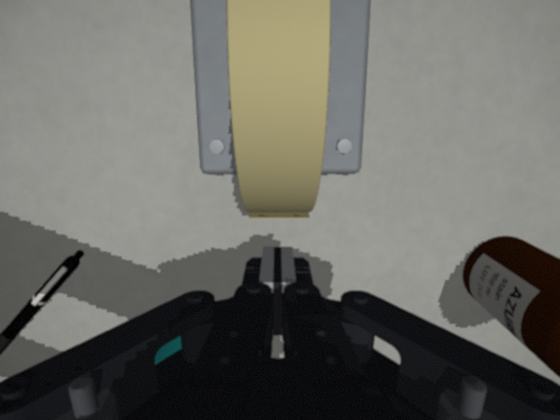

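>>> apply_moves(moves="0.1 0 -0.014 0 0 0 1;0.1 0 -0.014 0 0 0 1;0.1 0 -0.014 0 0 0 1;0.1 0 -0.014 0 0 0 1;0.1 0 -0.014 0 0 0 1;0.1 0 -0.014 0 0 0 1;0.1 0 -0.014 0 0 0 1;0.1 0 -0.014 0 0 0 1")

```text
time_s: 5.1
tcp_pos: [555.4, -193.0, 77.1]
tool_rot: [0.653, 0.757, -0.0, 0.0]
wrist_force: [0.0, -0.4, 0.6]
width: -0.0
```

```bash
python3 -c "
from h import *
st()
im,d=optics.grab_frame('wrist');cv2.imwrite('pics/w3.png',im[:,:,::-1])
"
```

```text
t 5.1 D [-149.2   -0.4   77.1] G [-11.9  -0.4  53.2] rotvec to ideal deg [0.01 0.01 0.02] F [ 0.05 -0.36  0.57] w -0.0
```

View pics/w3.png

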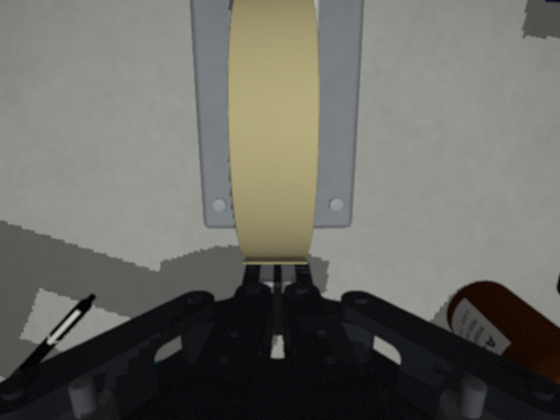

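>>> apply_moves(moves="0.1 0 0.03 0 0 0 1;0.1 0 0.03 0 0 0 1;0.1 0 0.03 0 0 0 1;0.1 0 0.0 0 0 0 1;0.1 0 -0.014 0 0 0 1;0.1 0 -0.014 0 0 0 1;0.1 0 -0.014 0 0 0 1;0.1 0 -0.014 0 0 0 1")

```text
time_s: 5.95
tcp_pos: [549.6, -153.4, 75.4]
tool_rot: [0.653, 0.757, 0.0, 0.0]
wrist_force: [0.7, -0.5, 0.9]
width: 0.1
```

```bash
python3 -c "
from h import *
st()"
```

```text
t 5.95 D [-109.1   -0.5   75.4] G [27.5 -0.5 46. ] rotvec to ideal deg [0.01 0.01 0.02] F [ 0.69 -0.46  0.9 ] w 0.1
```

>>> apply_moves(moves="0.1 0 -0.014 0 0 0 1;0.1 0 -0.014 0 0 0 1;0.1 0 -0.014 0 0 0 1;0.1 0 -0.014 0 0 0 1;0.1 0 -0.014 0 0 0 1;0.1 0 -0.014 0 0 0 1;0.1 0 -0.014 0 0 0 1;0.1 0 -0.014 0 0 0 1")

```text
time_s: 6.75
tcp_pos: [543.5, -113.7, 80.8]
tool_rot: [0.653, 0.757, 0.0, -0.0]
wrist_force: [-0.2, -0.8, 0.2]
width: 0.1
```

```bash
python3 -c "
from h import *
st()
im,d=optics.grab_frame('wrist');cv2.imwrite('pics/w4.png',im[:,:,::-1])
im,d=optics.grab_frame('scene');cv2.imwrite('pics/s4.png',cv2.resize(im[130:290,205:355,::-1],None,fx=3.7,fy=3.7,interpolation=cv2.INTER_CUBIC))
"
```

```text
t 6.75 D [-69.   -0.3  80.8] G [68.  -0.3 45.8] rotvec to ideal deg [-0.01 -0.02  0.01] F [-0.19 -0.81  0.16] w 0.1
```

View pics/w4.png

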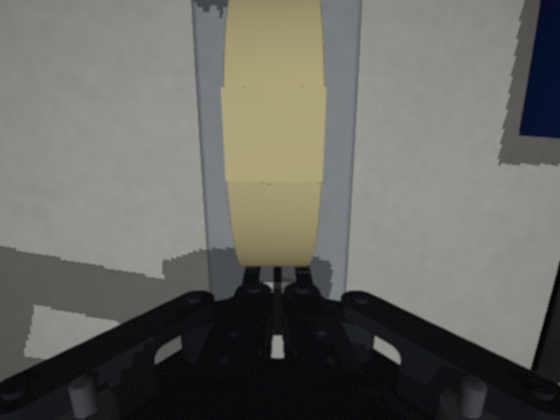

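View pics/s4.png

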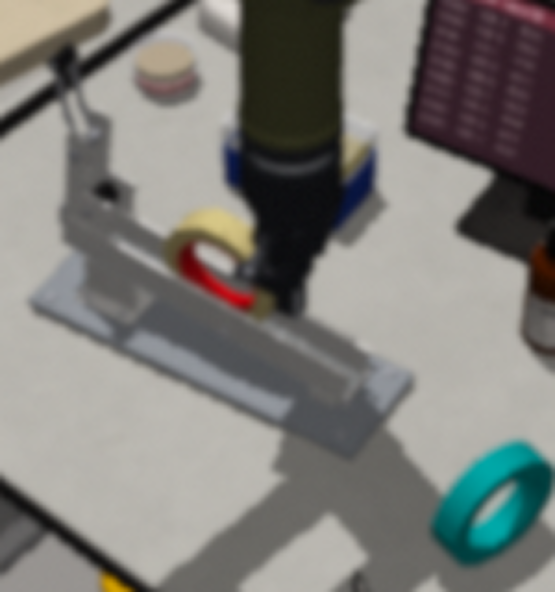

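The roll follows the fingers up the gutter; in the scene crop it is at (215,265). Its contact force is under 1 N.

>>> apply_moves(moves="0.1 0 -0.014 0 0 0 1;0.1 0 -0.014 0 0 0 1;0.1 0 -0.014 0 0 0 1;0.1 0 -0.014 0 0 0 1;0.1 0 -0.014 0 0 0 1;0.1 0 -0.014 0 0 0 1;0.08 0 -0.011 0 0 0 1;0.08 0 -0.011 0 0 0 1")

```text
time_s: 7.65
tcp_pos: [537.9, -76.1, 86.1]
tool_rot: [0.653, 0.757, -0.0, -0.0]
wrist_force: [-1.1, -0.7, -0.7]
width: -0.1
```

```bash
python3 -c "
from h import *
st()"
```

```text
t 7.65 D [-31.   -0.3  86.1] G [106.4  -0.3  45.7] rotvec to ideal deg [-0.01 -0.01  0.02] F [-1.15 -0.67 -0.69] w -0.1
```

>>> apply_moves(moves="0.05 0 -0.007 0 0 0 1;0.05 0 -0.007 0 0 0 1;0.05 0 -0.007 0 0 0 1;0.05 0 -0.007 0 0 0 1;0.02 0 -0.003 0 0 0 1;0 0 0 0 0 0 1;0 0 0 0 0 0 1;0 0 0 0 0 0 1")

```text
time_s: 8.45
tcp_pos: [536.5, -65.9, 87.6]
tool_rot: [0.653, 0.757, -0.0, 0.0]
wrist_force: [0.1, -0.1, -0.0]
width: -0.0
```

```bash
python3 -c "
from h import *
st()
im,d=optics.grab_frame('wrist');cv2.imwrite('pics/w5.png',im[:,:,::-1])
im,d=optics.grab_frame('scene');cv2.imwrite('pics/s5.png',cv2.resize(im[130:290,205:355,::-1],None,fx=3.7,fy=3.7,interpolation=cv2.INTER_CUBIC))
im,d=optics.grab_frame('top');cv2.imwrite('pics/t5.png',cv2.resize(im[195:255,190:345,::-1],None,fx=5,fy=5,interpolation=cv2.INTER_CUBIC))
"
```

```text
t 8.45 D [-20.6  -0.4  87.6] G [116.9  -0.4  45.8] rotvec to ideal deg [0.   0.   0.01] F [ 0.09 -0.1  -0.05] w -0.0
```

View pics/w5.png

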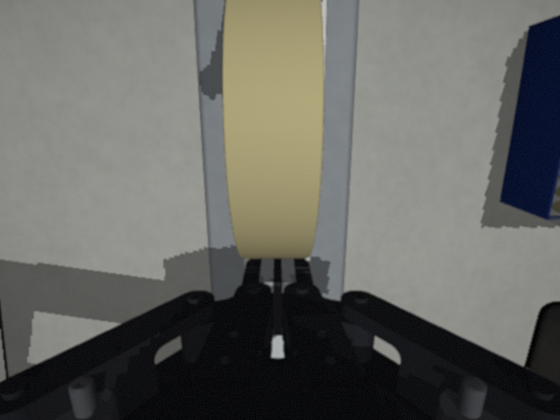

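View pics/s5.png

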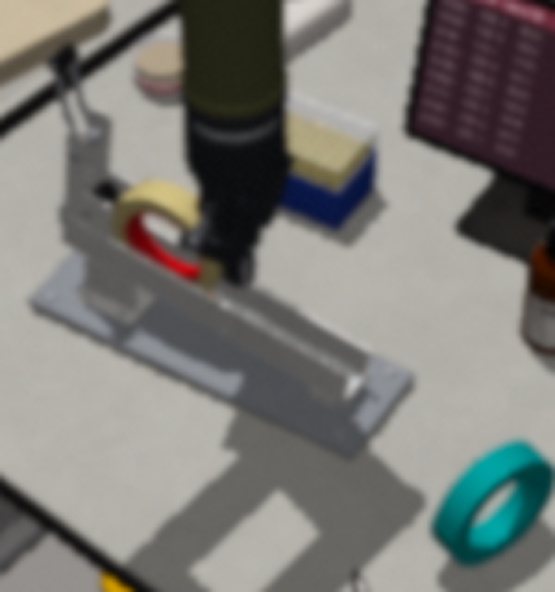

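View pics/t5.png

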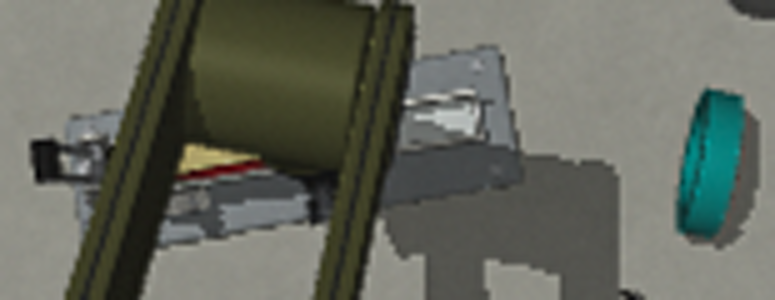

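```bash
cat > roll.py <<'E'
from h import *
from scipy.optimize import least_squares
c=optics.get_calibration("wrist"); im,d=optics.grab_frame("wrist")
W,uv=cloud(c,d,(225,0,325,262)); px=im[uv[:,1],uv[:,0]].astype(int)
g=toG(W); m=(px[:,0]-px[:,2]>40)&(px[:,1]>90)&(abs(g[:,1])<14)&(g[:,2]>45)
f=least_squares(lambda p:np.hypot(g[m,0]-p[0],g[m,2]-p[1])-50,[170,50],loss="soft_l1")
print("roll G x,z",f.x.round(1),"n",m.sum(),"y",g[m,1].min().round(1),g[m,1].max().round(1),"rms",np.sqrt(np.mean(f.fun**2)).round(2)); st()
E
python3 roll.py
```

```text
roll G x,z [182.6  49.1] n 21833 y -12.3 11.5 rms 0.56
t 8.65 D [-20.6  -0.4  87.6] G [116.9  -0.4  45.8] rotvec to ideal deg [-0.    0.    0.01] F [-0.63  0.   -0.79] w 0.1
```

>>> apply_moves(moves="0.02 0 -0.003 0 0 0 1;0.02 0 -0.003 0 0 0 1;0.02 0 -0.003 0 0 0 1;0 0 0 0 0 0 1;0 0 0 0 0 0 1;0 0 0 0 0 0 1;0 0 0 0 0 0 1;0 0 0 0 0 0 1")

```text
time_s: 9.45
tcp_pos: [536.0, -62.8, 88.1]
tool_rot: [0.653, 0.757, -0.0, -0.0]
wrist_force: [0.4, -1.1, 0.1]
width: 0.2
```

```bash
python3 roll.py
```

```text
roll G x,z [182.7  49.1] n 22298 y -12.2 11.4 rms 0.55
t 9.5 D [-17.5  -0.3  88.1] G [120.   -0.3  45.8] rotvec to ideal deg [-0.   -0.    0.02] F [-0.14  0.19  0.48] w -0.1
```

The roll did not move during the 3 mm advance, so it is already resting on its own, presumably on the raised catch. I'll back off in small steps to confirm.

>>> apply_moves(moves="-0.04 0 0 0 0 0 1;-0.04 0 0 0 0 0 1;-0.04 0 0 0 0 0 1;-0.04 0 0 0 0 0 1;-0.04 0 0 0 0 0 1;0 0 0 0 0 0 1;0 0 0 0 0 0 1;0 0 0 0 0 0 1")

```text
time_s: 10.3
tcp_pos: [537.4, -72.6, 88.1]
tool_rot: [0.653, 0.757, -0.0, -0.0]
wrist_force: [-0.3, -0.3, -0.4]
width: 0.1
```

```bash
python3 roll.py; python3 -c "
from h import *
im,d=optics.grab_frame('wrist');cv2.imwrite('pics/w6.png',im[:,:,::-1])"
```

```text
roll G x,z [182.5  49.1] n 19996 y -12.3 11.2 rms 0.59
t 10.35 D [-27.5  -0.3  88.1] G [110.2  -0.3  47.3] rotvec to ideal deg [ 0.   -0.    0.02] F [-0.39 -0.14  0.4 ] w 0.2
```

View pics/w6.png

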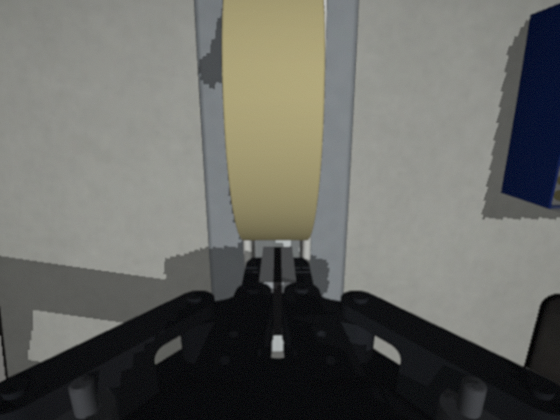

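The gap has opened to about 10 mm and the roll stays at x of about 182, so it is latched. Now I'll back off, rise and go over to behind the drag arm.

>>> apply_moves(moves="-0.4 0 0 0 0 0 1;-0.3 0 -0.3 0 0 0 1;0 0 -0.8 0 0 0 1;0 0 -0.9 0 0 0 1;0 0 -0.9 0 0 0 1;0 0 -0.9 0 0 0 1;0 0 -0.9 0 0 0 1;0 0 -0.4 0 0 0 1")

```text
time_s: 11.2
tcp_pos: [544.2, -107.6, 348.3]
tool_rot: [0.653, 0.757, 0.002, 0.004]
wrist_force: [1.0, 0.1, 0.5]
width: 0.0
```

>>> apply_moves(moves="0.3 0 0 0 0 0 1;0.6 0 0 0 0 0 1;0.8 0 0 0 0 0 1;0.8 0 0 0 0 0 1;0.8 0 0 0 0 0 1;0.8 0 0 0 0 0 1;0.6 0 0 0 0 0 1;0.3 0 0 0 0 0 1")

```text
time_s: 12.0
tcp_pos: [503.8, 142.8, 341.3]
tool_rot: [0.652, 0.758, -0.001, -0.001]
wrist_force: [-0.6, 0.3, -0.2]
width: -0.0
```

```bash
python3 -c "
from h import *
s=st()
im,d=optics.grab_frame('wrist');cv2.imwrite('pics/w7.png',im[:,:,::-1])
im,d=optics.grab_frame('top');cv2.imwrite('pics/t7.png',cv2.resize(im[195:255,190:345,::-1],None,fx=5,fy=5,interpolation=cv2.INTER_CUBIC))
c=optics.get_calibration('top')
W,uv=cloud(c,d,(190,210,235,240)); p=toD(W); px=im[uv[:,1],uv[:,0]].max(1)
m=(abs(p[:,1])<30)&(p[:,2]>195)&(p[:,2]<265)
for r in np.c_[p[m],px[m]][::3].round(0): print(r)
"
```

```text
t 12.0 D [190.5   1.4 341.3] G [361.3   1.4 267.6] rotvec to ideal deg [-0.2  -0.05  0.2 ] F [-0.58  0.27 -0.21] w -0.0
[136. -11. 253.  13.]
[127.  -9. 252.  22.]
[136.  -8. 253.  16.]
[126.  -7. 246.  24.]
[125. -10. 200.  61.]
[136.  -5. 254.  18.]
[127.  -3. 256.  20.]
[127.  -7. 206.  63.]
[134.  -2. 253.  22.]
[126.  -1. 249.  52.]
[131.   2. 253.  22.]
[137.   4. 255.  14.]
[129.   5. 253.  19.]
[135.   7. 255.  19.]
[128.   8. 247.  26.]
[136.  10. 250.  19.]
[127.  11. 252.  26.]
[125.   9. 212.  42.]
[140.  12. 247.  74.]
[131.  14. 253.  81.]
[126.  12. 211.  72.]
```

View pics/w7.png

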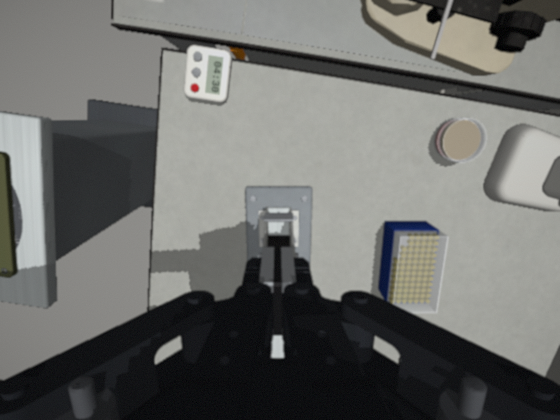

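View pics/t7.png

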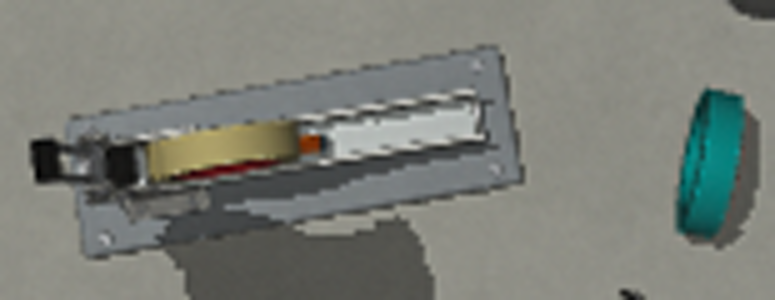

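The top view shows the roll at the end roller with the orange catch behind it at crop (312,145). The drag roller is at X≈131, Z≈246 in the dispenser frame. I'll go down behind it.

>>> apply_moves(moves="-0.05 0 0.2 0 0 0 1;0 0 0.4 0 0 0 1;0 0 0.4 0 0 0 1;0 0 0.4 0 0 0 1;0 0 0.4 0 0 0 1;0 0 0.3 0 0 0 1;0 0 0.2 0 0 0 1;0 0 0 0 0 0 1")

```text
time_s: 12.9
tcp_pos: [505.1, 135.8, 226.1]
tool_rot: [0.654, 0.757, -0.002, -0.001]
wrist_force: [-0.6, 0.3, 0.7]
width: 0.1
```

```bash
python3 -c "
from h import *
s=st()
im,d=optics.grab_frame('scene');cv2.imwrite('pics/s8.png',cv2.resize(im[90:250,185:335,::-1],None,fx=3.7,fy=3.7,interpolation=cv2.INTER_CUBIC))
"
```

```text
t 12.9 D [183.5   1.  226.1] G [338.3   1.  154.5] rotvec to ideal deg [-0.23  0.04 -0.09] F [-0.59  0.26  0.69] w 0.1
```

View pics/s8.png

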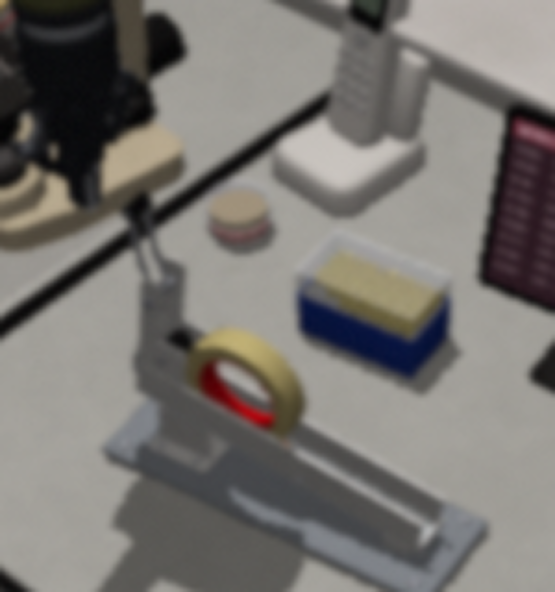

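>>> apply_moves(moves="-0.15 0 0.04 0 0 0 1;-0.15 0 0.04 0 0 0 1;-0.15 0 0 0 0 0 1;-0.12 0 0 0 0 0 1;-0.1 0 0 0 0 0 1;-0.1 0 0 0 0 0 1;-0.1 0 0 0 0 0 1;-0.1 0 0 0 0 0 1")

```text
time_s: 13.75
tcp_pos: [513.5, 89.3, 224.2]
tool_rot: [0.653, 0.757, 0.0, 0.0]
wrist_force: [-0.6, 0.7, 0.8]
width: -0.4
```

```bash
python3 -c "
from h import *
st()"
```

```text
t 13.75 D [136.2  -0.4 224.2] G [291.2  -0.4 159.2] rotvec to ideal deg [ 0.01 -0.01  0.03] F [-0.63  0.72  0.84] w -0.4
```

>>> apply_moves(moves="-0.1 0 0 0 0 0 1;-0.1 0 0 0 0 0 1;-0.1 0 0 0 0 0 1;-0.1 0 0 0 0 0 1;-0.1 0 0 0 0 0 1;-0.1 0 0 0 0 0 1;-0.1 0 0 0 0 0 1;-0.1 0 0 0 0 0 1")

```text
time_s: 14.55
tcp_pos: [519.3, 49.5, 224.1]
tool_rot: [0.653, 0.757, -0.0, 0.0]
wrist_force: [0.3, 0.1, 0.8]
width: 0.2
```

```bash
python3 -c "
from h import *
s=st()
im,d=optics.grab_frame('scene');cv2.imwrite('pics/s9.png',cv2.resize(im[90:250,185:335,::-1],None,fx=3.7,fy=3.7,interpolation=cv2.INTER_CUBIC))
"
```

```text
t 14.55 D [ 96.   -0.3 224.1] G [251.3  -0.3 164.7] rotvec to ideal deg [-0.    0.01  0.02] F [0.34 0.05 0.81] w 0.2
```

View pics/s9.png

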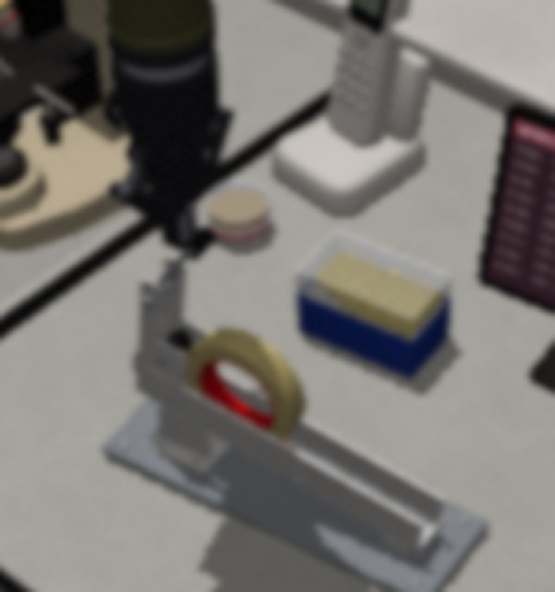

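The arm is past upright and its roller is ahead of the fingers at about (205,240). I'll push a little farther.

>>> apply_moves(moves="-0.1 0 0 0 0 0 1;-0.1 0 0 0 0 0 1;-0.1 0 0 0 0 0 1;-0.08 0 0 0 0 0 1;0 0 0 0 0 0 1;0 0 0 0 0 0 1;0 0 0 0 0 0 1;0 0 0 0 0 0 1")

```text
time_s: 15.4
tcp_pos: [522.0, 31.3, 224.1]
tool_rot: [0.653, 0.757, 0.0, -0.0]
wrist_force: [0.9, 0.8, 0.1]
width: -0.1
```

```bash
python3 -c "
from h import *
s=st()
im,d=optics.grab_frame('scene');cv2.imwrite('pics/s10.png',cv2.resize(im[90:250,185:335,::-1],None,fx=3.7,fy=3.7,interpolation=cv2.INTER_CUBIC))
"
```

```text
t 15.4 D [ 77.6  -0.3 224.1] G [233.2  -0.3 167.3] rotvec to ideal deg [ 0.   -0.    0.03] F [0.86 0.84 0.1 ] w -0.1
```

View pics/s10.png

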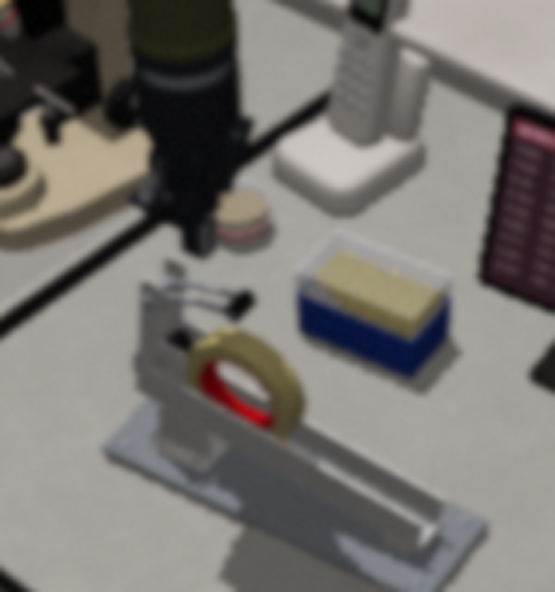

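The arm is now sinking on its own. I'll raise the tool clear and let it settle.

>>> apply_moves(moves="0.1 0 -0.4 0 0 0 1;0.4 0 -0.6 0 0 0 1;0.6 0 -0.6 0 0 0 1;0.6 0 -0.5 0 0 0 1;0.6 0 0 0 0 0 1;0.6 0 0 0 0 0 1;0.4 0 0 0 0 0 1;0 0 0 0 0 0 1")

```text
time_s: 16.25
tcp_pos: [497.1, 196.9, 329.1]
tool_rot: [0.652, 0.759, 0.0, -0.0]
wrist_force: [0.6, -0.2, -1.5]
width: -0.2
```

>>> apply_moves(moves="0 0 0 0 0 0 1;0 0 0 0 0 0 1;0 0 0 0 0 0 1;0 0 0 0 0 0 1;0 0 0 0 0 0 1;0 0 0 0 0 0 1;0 0 0 0 0 0 1;0 0 0 0 0 0 1")

```text
time_s: 17.05
tcp_pos: [497.8, 194.3, 329.1]
tool_rot: [0.653, 0.757, -0.0, -0.0]
wrist_force: [0.6, -0.4, -0.8]
width: -0.1
```

>>> apply_moves(moves="0 0 0 0 0 0 1;0 0 0 0 0 0 1;0 0 0 0 0 0 1;0 0 0 0 0 0 1;0 0 0 0 0 0 1;0 0 0 0 0 0 1;0 0 0 0 0 0 1;0 0 0 0 0 0 1")

```text
time_s: 17.85
tcp_pos: [497.7, 194.4, 329.1]
tool_rot: [0.653, 0.757, -0.0, -0.0]
wrist_force: [-0.5, 0.2, -0.1]
width: 0.1
```

```bash
cat > fin.py <<'E'
from h import *
import sys
k=sys.argv[1]; st()
im,d=optics.grab_frame('scene');cv2.imwrite(f'pics/s{k}.png',cv2.resize(im[90:250,185:335,::-1],None,fx=3.7,fy=3.7,interpolation=cv2.INTER_CUBIC))
im,d=optics.grab_frame('top');cv2.imwrite(f'pics/t{k}.png',cv2.resize(im[195:255,190:345,::-1],None,fx=5,fy=5,interpolation=cv2.INTER_CUBIC))
c=optics.get_calibration('top'); W,uv=cloud(c,d,(205,205,260,240)); g=toG(W); px=im[uv[:,1],uv[:,0]].astype(int)
m=(px.max(1)<60)&(abs(g[:,1])<13)&(g[:,2]>85); print("dark pts G",g[m].mean(0).round(1),g[m][:,2].max().round(1) if m.any() else None,m.sum())
m=(px[:,0]-px[:,2]>40)&(px[:,1]>90)&(abs(g[:,1])<15)&(g[:,2]>60)
from scipy.optimize import least_squares
f=least_squares(lambda p:np.hypot(g[m,0]-p[0],g[m,2]-p[1])-50,[180,50],loss="soft_l1"); print("roll",f.x,m.sum())
E
python3 fin.py 11
```

```text
t 17.85 D [ 2.425e+02 -3.000e-01  3.291e+02] G [ 4.110e+02 -3.000e-01  2.483e+02] rotvec to ideal deg [-0.    0.    0.02] F [-0.5   0.21 -0.05] w 0.1
dark pts G [190.2   1.2 112.6] 119.8 42
roll [181.28375245  50.22296711] 96
```

View pics/s11.png

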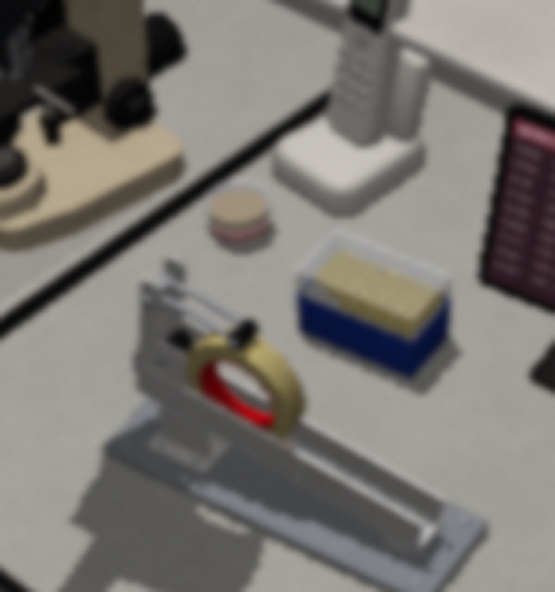

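View pics/t11.png

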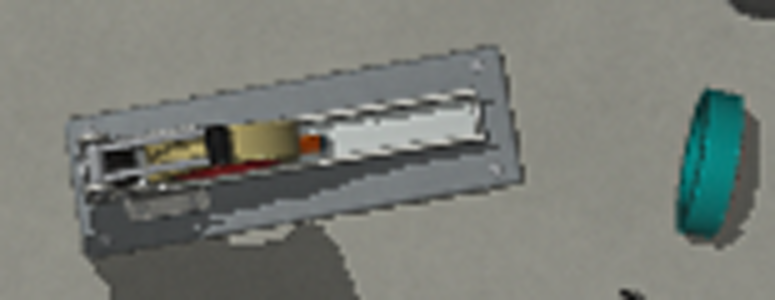

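The roller is down on the tape: top crop (217,145), surface top about 116–120 mm, expected 116 when seated. I'll wait a little longer to confirm it has stopped.

>>> apply_moves(moves="0 0 0 0 0 0 1;0 0 0 0 0 0 1;0 0 0 0 0 0 1;0 0 0 0 0 0 1;0 0 0 0 0 0 1;0 0 0 0 0 0 1;0 0 0 0 0 0 1;0 0 0 0 0 0 1")

```text
time_s: 18.75
tcp_pos: [497.8, 194.4, 329.1]
tool_rot: [0.653, 0.757, 0.0, 0.0]
wrist_force: [-0.7, -0.6, -0.3]
width: 0.4
```

>>> apply_moves(moves="0 0 0 0 0 0 1;0 0 0 0 0 0 1;0 0 0 0 0 0 1;0 0 0 0 0 0 1;0 0 0 0 0 0 1;0 0 0 0 0 0 1;0 0 0 0 0 0 1;0 0 0 0 0 0 1")

```text
time_s: 19.55
tcp_pos: [497.8, 194.4, 329.1]
tool_rot: [0.653, 0.757, -0.0, 0.0]
wrist_force: [0.0, -0.6, 0.7]
width: 0.2
```

```bash
python3 fin.py 12; python3 -c "
import cv2,numpy as np
a=cv2.imread('pics/t11.png');b=cv2.imread('pics/t12.png');print('change',(cv2.absdiff(a,b).max(2)>25).sum())
from cell import optics
im,_=optics.grab_frame('top');cv2.imwrite('pics/t13.png',im[:,:,::-1])"
```

```text
t 19.55 D [ 2.425e+02 -3.000e-01  3.291e+02] G [ 4.110e+02 -3.000e-01  2.483e+02] rotvec to ideal deg [0.   0.   0.02] F [ 0.   -0.57  0.67] w 0.2
dark pts G [190.7   1.  111.5] 119.5 43
roll [180.85650404  50.29116584] 93
change 0
```

View pics/s12.png

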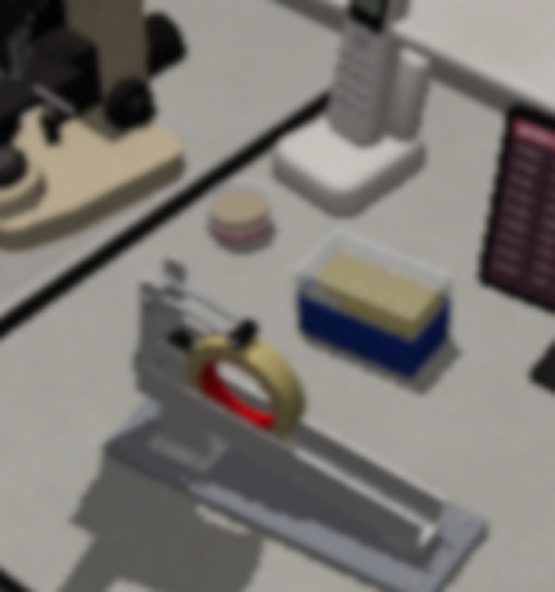

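View pics/t13.png

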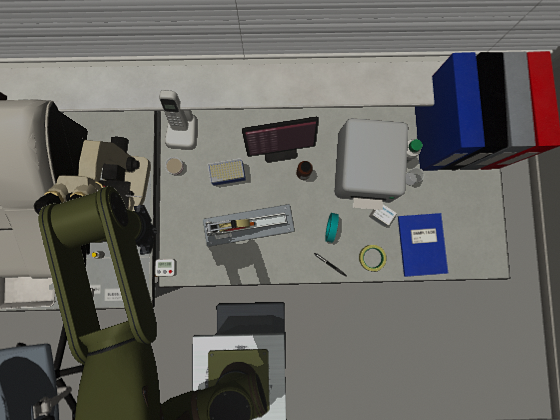

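The job is settled: no change between pictures, and all the bystanders are where they were. I'll move the tool away from the microscope, still high above the dispenser, then hand in.

>>> apply_moves(moves="-0.3 0 0 0 0 0 1;-0.5 0 0 0 0 0 1;-0.5 0 0 0 0 0 1;-0.5 0 0 0 0 0 1;-0.3 0 0 0 0 0 1;0 0 0 0 0 0 1;0 0 0 0 0 0 1;0 0 0 0 0 0 1")

```text
time_s: 20.5
tcp_pos: [513.1, 91.2, 329.1]
tool_rot: [0.653, 0.758, 0.0, -0.0]
wrist_force: [-0.5, 0.7, 0.4]
width: 0.0
```

```bash
python3 -c "
from h import *
st(); print(bot.close_job())"
```

```text
t 20.5 D [ 1.382e+02 -3.000e-01  3.291e+02] G [ 3.077e+02 -3.000e-01  2.628e+02] rotvec to ideal deg [-0.   -0.04  0.05] F [-0.52  0.69  0.39] w 0.0
the job is handed in; nothing more can be done
None
```

The job is done and handed in at about 20.5 s. I pushed the beige roll up the gutter with shut fingertips until it passed the catch, then pushed the drag arm over the top and let it sink onto the tape.

**Roll:** After I backed the fingers off about 10 mm, it stayed put on its own. In the last measurement its centre was at x ≈ 181 mm, z ≈ 50 mm of the gutter. The catch shows behind it in the top picture, but I could not read its angle.

**Drag arm:** Its roller sits on the tape, with its top at 119.5 mm against the 116 mm expected. I judge that to be depth noise, because two pictures 1.7 s apart showed no change. I could not measure its contact force on the tape directly.

**Forces and other items:** The wrist force readings I took stayed at noise level (at most about 2 N) throughout. In the last overall picture, nothing else on the bench had visibly moved. At hand-in the tool was about 160 mm above the dispenser and touching nothing.

No check failed. One pair disagreed slightly: the wrist camera put the roll at x ≈ 182.6 mm and the top camera at ≈ 181 mm, both within range.

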